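# Snap the sprung cap into the open sample canister

## Task

Close the open wide-mouthed metal canister with the sprung cap that lies on the bench, the one with two upright tabs: pinch the tabs together, lower the cap into the mouth until its flange lies flat on the rim, then let the tabs spring out under the rim and leave it there.

Things in the scene. Friction and masses are not known exactly. Their poses are not given: they have to be found in the camera images.
- cap_center (a point): Grey sprung cap, upright on the bench, 50 mm tall, 120 g; point on its axis 25 mm above its underside, 8 mm above the mouth when seated. z up; its two tabs lie at +y and -y. Flange 92 mm across, 17 to 22 mm above the underside; boss below it 44 mm across. Any yaw fits. Pinch the tabs along y from above, fingertips just over the flange. The knobbed lid without tabs is a bystander.
- mouth (a point): Centre of the mouth of the fixed open metal canister with the wide mouth, level with the rim's top, 85 mm above the bench; z up. Canister 100 mm across; rim 5 mm thick with a 76 mm round opening, 84 mm wide inside below it; vials inside clear the cap. The one with the 52 mm mouth and the one already closed by such a cap are bystanders.
- tab_left (a joint): Travel (m) of the cap's +y tab towards the axis: 0 free, 0.016 fully pinched, at a firm stop. Tab 20 mm wide, 8 thick, 22 to 50 mm above the underside; both measure 58 mm over the outer faces free, 26 pinched. Spring 1.8 N at 0, 4.2 N at full; grip with 10 to 30 N. Rests at 0.001 to 0.005 in the canister.
- tab_right (a joint): The same for the cap's -y tab. Under the flange each tab carries a tongue, 18 mm wide, 1 to 7 mm above the cap's underside; its tip is 43 mm from the axis when free, 27 mm when pinched, so the cap enters the mouth only with the tabs pinched.
Mind the look-alikes: they are no part of the job. Leave any green, purple or yellow look-alike of the part that bears cap_center alone.

How it is judged:
By the outcome, as a careful person would: the job done as asked, in the order asked, and still so for the second after the job is handed in, with the robot touching nothing.
It also fails if it takes over 40 s, if anything falls off the work surface, if the arm or the gripper's body presses on something with over 40 N, if the wrist force passes 120 N, or if a joint passes its speed limit or range.

## Robot

A 7-joint arm with a two-finger parallel gripper is mounted at the origin on the work surface. World frame = base frame: x ahead of the robot, y to its left, z up, the work surface at z = 0. Lengths are in m, angles in rad, forces in N, time in s.
With the tool pointing down it reaches from about 0.4 to 0.85 m from the base axis. Payload 10.4 kg.
Tool frame: the origin (TCP) lies midway between the tips of the shut fingers; the grasp point (between the pads) lies 19 mm behind it; z points along the fingers, x is the direction in which the jaws open and shut, and the axes are right-handed (so a half turn about z gives the same grasp; the last joint's range is limited). The gripper opens to 85 mm and grips with 20 to 120 N. Pads are 22 mm wide; open, the fingers measure 114 mm over their backs; the gripper's body (76 mm by 85 mm) begins 54 mm behind the grasp point. The pads swing forward as they close: fully open they stand 13 mm farther back than shut.
Start: joints at [1.106, 0.332, -0.065, 1.46, 0.022, 1.35, -0.088], TCP at [0.267, -0.565, 0.203] pointing down, gripper open.
Joint ranges: [-2.6, 2.6], [-0.5, 2.12], [-1.47, 1.34], [0.16, 2.42], [-1.27, 4.41], [0.06, 2.06], [-2.6, 2.6]. Speed limits (rad/s): [2.22, 2.22, 2.79, 2.79, 3.14, 3.14, 3.14].

## Interface

Orientations are given as a unit quaternion [x, y, z, w].
In Python, from workcell import manip, cams gives the robot as it stands.
- The arm moves only by the tool move_arm, never from a script. Its argument "moves" is a list of rows, each a list of 7 numbers: the turn, a rotation vector about the tool's x, y, z in degrees, then the shift along the tool's x, y, z in m, then the finger opening in m, from 0 to 0.0854. A call has 1 to 10 rows; each row is the pose to reach, as a shift and turn from the pose commanded when the call began, along the tool's axes at that moment; what a row does not reach only later rows make up. A row lasts 1/10 s, in which the tool goes at most 50 mm and 8.59 degrees, less where a joint would pass 70% of its speed; a pose out of reach is approached as far as the arm can. A call with a gripper value outside its range is refused whole. The fingers move at their own pace and stop on an object; "grip_force" is the grip in N (left out, the last holds). Time passes only in rows, so rows that repeat a pose let the fingers close. It gives the time, the measured TCP pose, the force and the opening at its end, in the units of the state.
- manip.get_obs(): the state, without advancing time (a new reading comes with each control period).
- cams.camera(name): name is "scene" or "top" or "wrist"; returns the picture (480x640x3 uint8, red, green, blue); there is no depth.
- cams.camera_params(name): a dict with "fx", "fy", "cx", "cy" (pixels), "xyz" and "rotation" of the camera in the world. Camera axes: x right, y up, looking along -z (the intrinsics and any distortion apply to the point x, -y, -z); pixel columns grow to the right and rows downward; lengths in m; the calibration is good to about 2 mm. A picture is of the moment at which its call begins: read the wrist's pose just before it. camera_params takes no time and is no camera call; for the wrist camera it gives the pose at the moment of the call.
- manip.hand_in(): hands the job in, once; it reports no verdict.
The state is a dict: "clock": time; "joint_pos": joint angles; "joint_velocities": joint speeds; "tau": joint torques, N m; "position": TCP position; "ee_rot": TCP orientation; "ft_force": force on the tool from outside, world axes, zero at the start; "torque": the same for the moment, N m; "grip_width": opening from 0.0 (shut) to 1.0 (fully open).
Only numpy, scipy, OpenCV 4.12 (cv2) and the standard library are available. Lean on these libraries where they do the work, as an engineer would, in place of code of your own. Each camera call takes 0.05 s, during which the arm holds its last target. There are 200 camera calls.

## Working session

There is one attempt and no reset: what is moved stays moved. The work goes in short steps, Python scripts to look and compute and a tool call to move; the robot and the scene stay as the last step left them, time stands still between calls to the robot, and variables do not carry over. Pictures are saved under pics/ and viewed, about 8 in all and at most 12, crops included, and the job is handed in when it is done.

Besides the shell and the picture viewer there is one more tool, called after "Call:" by a JSON object that holds its "name" and its "arguments". move_arm: Moves the arm, as the interface text tells. Its arguments: {"type":"object","properties":{"moves":{"type":"array","items":{"type":"array","items":{"type":"number"}}},"grip_force":{"type":"number"}},"required":["moves"]}

```bash
mkdir -p pics; cat > h.py <<'E'
import numpy as np, cv2
from workcell import manip, cams
def ray(name,u,v,z,P=None):
    P=P or cams.camera_params(name); R=np.array(P["rotation"]).reshape(3,3); o=np.array(P["xyz"])
    d=R@np.array([(u-P["cx"])/P["fx"],-(v-P["cy"])/P["fy"],-1]); return o+d*(z-o[2])/d[2]
def proj(name,p):
    P=cams.camera_params(name); R=np.array(P["rotation"]).reshape(3,3)
    q=R.T@(np.array(p)-P["xyz"]); return P["cx"]-P["fx"]*q[0]/q[2], P["cy"]+P["fy"]*q[1]/q[2]
def snap(name,f):
    im=cams.camera(name); cv2.imwrite("pics/"+f,im[:,:,::-1]); return im
E
python3 - <<'E'
from h import *
for n in("scene","top"): snap(n,n+"1.png"); print(cams.camera_params(n))
o=manip.get_obs(); print(o)
E
```

```text
{'fx': 531.2831301623238, 'fy': 531.2831301623238, 'cx': 327.39160089918107, 'cy': 239.20590909368173, 'xyz': array([1.07450874, 0.11480317, 0.95938884]), 'rotation': array([0.17023303, 0.24758722, 0.77032267, 0.56242712])}
{'fx': 505.25367336750406, 'fy': 505.25367336750406, 'cx': 313.6989823557534, 'cy': 239.0322242304558, 'xyz': array([ 0.38549166, -0.06963306,  0.99169384]), 'rotation': array([ 0.03008159, -0.03421365, -0.70424854,  0.7084903 ])}
{'clock': 0.1, 'joint_pos': array([ 1.10639615,  0.33283809, -0.06470544,  1.46082216,  0.02161509,
        1.34988887, -0.08852975]), 'joint_velocities': array([-2.42487204e-04,  3.59250648e-04, -1.75784353e-03, -3.79276357e-05,
       -9.67229249e-04,  3.82515424e-04,  5.01543109e-04]), 'tau': array([ 2.00297494e-03, -6.26751208e+01,  4.94698563e-02, -3.92424488e+01,
        1.62586238e-02,  7.00391785e-03,  8.92236130e-06]), 'position': array([ 0.26707357, -0.56467256,  0.20189395]), 'ee_rot': array([ 8.44856312e-01, -5.34992911e-01, -5.49745265e-04, -3.08177399e-04]), 'ft_force': array([ 0.23226153,  0.89716686, -0.43040214]), 'torque': array([ 0.00086891, -0.0298268 ,  0.01635348]), 'grip_width': 1.0003607314549188}
```

View pics/top1.png

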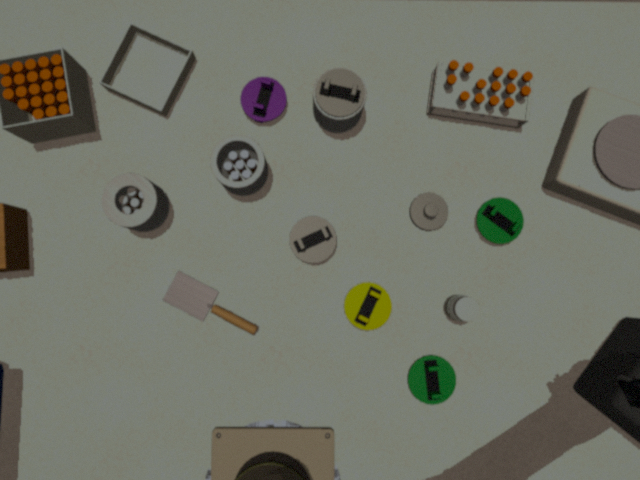

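View pics/scene1.png

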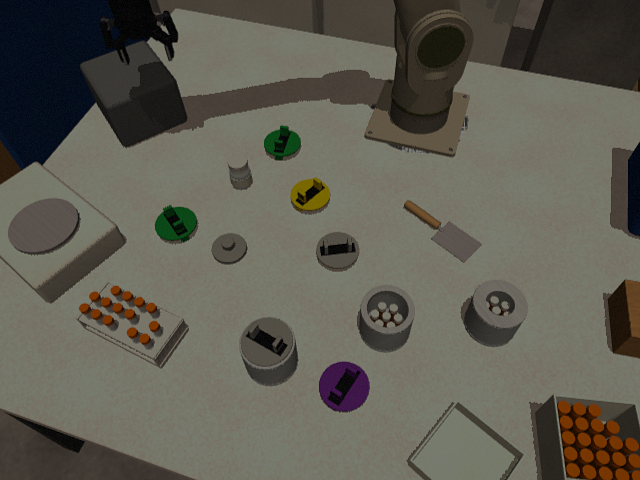

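The target cap is at about (313,240) in the top view and the wide canister at about (240,163). Closed canister at (340,95), narrow one at (131,201).

```bash
sed -i 's/R=np.array(P\["rotation"\]).reshape(3,3)/R=Rotation.from_quat(P["rotation"]).as_matrix()/; 1a from scipy.spatial.transform import Rotation' h.py
python3 - <<'E'
from h import *
im=cv2.imread("pics/top1.png")
hsv=cv2.cvtColor(im,cv2.COLOR_BGR2HSV)
print(im[245,345],im[225,313],im[163,217],im[180,265],im[238,314])
# dark tabs
for (u0,u1,v0,v1) in[(285,342,212,268)]:
    m=(im[v0:v1,u0:u1].max(2)<40).astype(np.uint8)
    n,l,s,c=cv2.connectedComponentsWithStats(m)
    for i in range(1,n):
        if s[i,4]>30:
            pts=np.argwhere(l==i)[:,::-1].astype(np.float32); r=cv2.minAreaRect(pts); print(s[i],c[i]+[u0,v0],r)
c=np.hstack([cv2.resize(im[205:275,280:350],(400,400),interpolation=cv2.INTER_CUBIC),cv2.resize(im[125:205,200:280],(400,400),interpolation=cv2.INTER_CUBIC)])
cv2.imwrite("pics/crop.png",np.clip(c*1.6,0,255))
E
```

```text
[117 127 123] [ 97 108 112] [52 57 56] [32 37 42] [17 23 24]
[ 18  19  22  19 204] [313.08823529 239.03921569] ((26.90000343322754, 27.299999237060547), (10.28591251373291, 22.807893753051758), 63.43495178222656)[ WARN:0@0.760] global loadsave.cpp:1063 imwrite_ Unsupported depth image for selected encoder is fallbacked to CV_8U.
```

View pics/crop.png

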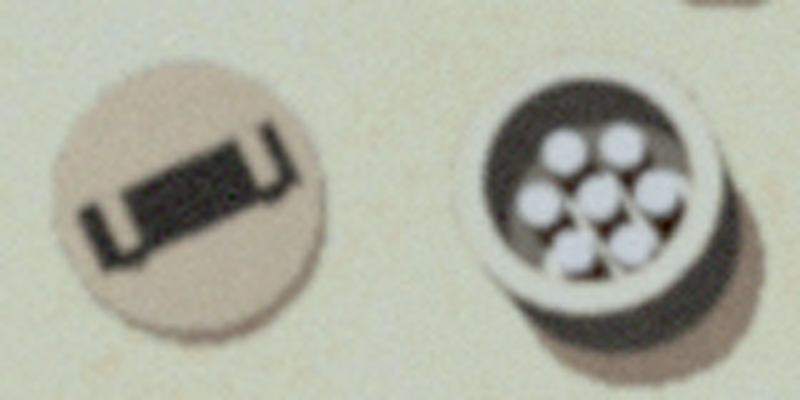

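The crop shows the cap's tab tops as light strips centred at about (301.5,243.9) and (325.9,233.9). The canister rim centre is at about (238.2,162.4).

```bash
cat >> h.py <<'E'
def plan(tgt, ydir):
    """shift in tool axes + tool-z turn (deg) so that TCP->tgt, tool x -> +-ydir, tool down"""
    o=manip.get_obs(); R=Rotation.from_quat(o["ee_rot"]).as_matrix()
    x=np.array([ydir[0],ydir[1],0]); x/=np.linalg.norm(x); out=[]
    for s in(1,-1):
        T=np.column_stack([s*x,np.cross([0,0,-1],s*x),[0,0,-1]])
        out.append(np.rad2deg(Rotation.from_matrix(R.T@T).as_rotvec()).round(2))
    print("pos",o["position"].round(4),"shift",(R.T@(np.array(tgt)-o["position"])).round(4),"turns",out,"q7",o["joint_pos"].round(3),"F",o["ft_force"].round(1),"w",o["grip_width"].round(3),"t",o["clock"])
E
python3 - <<'E'
from h import *
a=ray("top",301.5,243.9,.05);b=ray("top",325.9,233.9,.05);f=ray("top",313.3,240,.022);m=ray("top",238.2,162.4,.085)
print(a,b,(a+b)/2,f,m,np.rad2deg(np.arctan2(*(a-b)[1::-1])))
t=(a+b)/2; t[2]=.2
plan(t,(a-b)[:2])
print(cams.camera_params("wrist"))
E
```

```text
[ 0.46211907 -0.05213974  0.05      ] [ 0.48120013 -0.09769958  0.05      ] [ 0.4716596  -0.07491966  0.05      ] [ 0.47207815 -0.07429364  0.022     ] [0.60781903 0.0639348  0.085     ] 112.72457315769392Traceback (most recent call last):
  File "<stdin>", line 5, in <module>
  File "h.py", line 19, in plan
    print("pos",o["position"].round(4),"shift",(R.T@(np.array(tgt)-o["position"])).round(4),"turns",out,"q7",o["joint_pos"].round(3),"F",o["ft_force"].round(1),"w",o["grip_width"].round(3),"t",o["clock"])
                                                                                                                                                                    ^^^^^^^^^^^^^^^^^^^^^
AttributeError: 'float' object has no attribute 'round'
```

```bash
sed -i 's/o\["grip_width"\].round(3)/round(o["grip_width"],3)/' h.py
python3 - <<'E'
from h import *
plan([.472,-.0745,.2],[-.386,.922])
P=cams.camera_params("wrist"); print(P)
E
```

```text
pos [ 0.2671 -0.5647  0.2019] shift [-0.3555 -0.3948  0.0023] turns [array([-1.100e-01,  1.000e-02, -1.774e+02]), array([0.01, 0.07, 2.6 ])] q7 [ 1.106  0.333 -0.065  1.461  0.022  1.35  -0.089] F [ 0.2  0.9 -0.4] w 1.0 t 0.1
{'fx': 372.4663619921074, 'fy': 372.4663619921074, 'cx': 313.32025259500796, 'cy': 243.74293525976492, 'xyz': array([ 0.3414036 , -0.52881008,  0.37236686]), 'rotation': array([-0.13605475,  0.08661837, -0.52773516,  0.83395561])}
```

Call:
{"name": "move_arm", "arguments": {"moves": [[0, 0, 2.6, -0.032, -0.036, 0, 0.085], [0, 0, 2.6, -0.065, -0.072, 0, 0.085], [0, 0, 2.6, -0.097, -0.108, 0, 0.085], [0, 0, 2.6, -0.13, -0.144, 0, 0.085], [0, 0, 2.6, -0.162, -0.18, 0, 0.085], [0, 0, 2.6, -0.195, -0.216, 0, 0.085], [0, 0, 2.6, -0.227, -0.252, 0, 0.085], [0, 0, 2.6, -0.26, -0.288, 0, 0.085], [0, 0, 2.6, -0.292, -0.324, 0, 0.085], [0, 0, 2.6, -0.325, -0.36, 0, 0.085]], "grip_force": 20}}

```text
clock: 1.1
position: [0.4539, -0.1155, 0.2026]
ee_rot: [0.832, -0.554, 0.0, 0.0]
ft_force: [0.9, -0.5, -1.1]
grip_width: 0.996
```

Call:
{"name": "move_arm", "arguments": {"moves": [[0, 0, 0, -0.015, -0.017, 0, 0.085], [0, 0, 0, -0.03, -0.035, 0, 0.085], [0, 0, 0, -0.03, -0.035, 0, 0.085], [0, 0, 0, -0.03, -0.035, 0, 0.085]]}}

```text
clock: 1.5
position: [0.4742, -0.0762, 0.2023]
ee_rot: [0.833, -0.554, -0.0, 0.0]
ft_force: [-0.5, -0.7, -0.2]
grip_width: 1.001
```

```bash
python3 - <<'E'
from h import *
plan([.472,-.0745,.2],[-.386,.922])
print(proj("wrist",[.472,-.0745,.022]),proj("wrist",[.4621,-.052,.05]),proj("wrist",[.481,-.0977,.05]))
P=cams.camera_params("wrist");print(P)
snap("wrist","w1.png")
E
```

```text
pos [ 0.4742 -0.0762  0.2023] shift [-0.0024  0.0014  0.0023] turns [array([-2.0000e-02,  6.0000e-02, -1.7996e+02]), array([0.04, 0.01, 0.04])] q7 [ 0.572  0.043 -0.516  1.806  0.022  1.299 -1.124] F [-0.5 -0.7 -0.2] w 1.001 t 1.5
(np.float64(311.63095513955335), np.float64(210.2836537700867)) (np.float64(283.99367779550107), np.float64(218.0641088610076)) (np.float64(339.33886185010283), np.float64(218.3561930052809))
{'fx': 372.4663619921074, 'fy': 372.4663619921074, 'cx': 313.32025259500796, 'cy': 243.74293525976492, 'xyz': array([ 0.55001111, -0.04341464,  0.37271626]), 'rotation': array([-0.13462708,  0.08934034, -0.54625323,  0.82188884])}
```

View pics/w1.png

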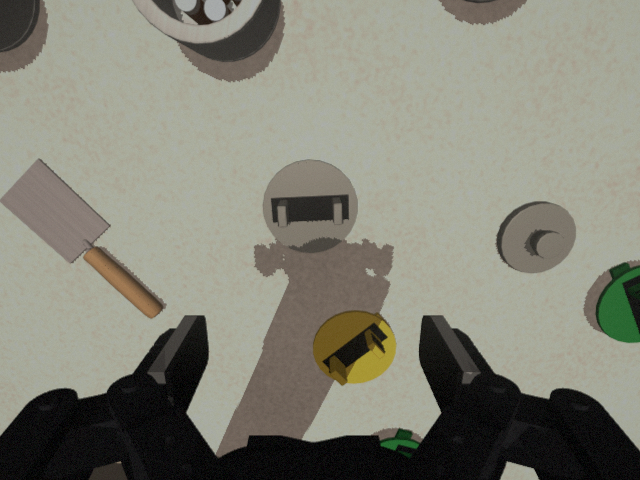

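Wrist view: the target cap's flange spans u 263–358, v 159–252. The tabs are at u≈283 and 337, tops around v 204–226, so a half-centimetre refinement is needed.

```bash
python3 - <<'E'
from h import *
im=cv2.imread("pics/w1.png").astype(int)
print(proj("wrist",[.55,-.043,0]))
c=np.array([.472,-.0745,.022])
R=Rotation.from_quat(manip.get_obs()["ee_rot"]).as_matrix()
for k in range(4):
    d=R[:,k//2]*(1 if k%2 else -1)*.046; print(k,proj("wrist",c+d))
print("col310"); print([(v,im[v,306:315].mean(0).round().astype(int).tolist()) for v in list(range(154,168,1))+list(range(232,258,2))])
print("row205",[(u,im[202:209,u].mean(0).round().astype(int).tolist()) for u in list(range(256,270,2))+list(range(350,364,2))])
m=(im.max(2)<60)[180:240,260:365].astype(np.uint8)
n,l,s,cc=cv2.connectedComponentsWithStats(m)
for i in range(1,n):
    if s[i,4]>20: print(s[i]+[260,180,0,0,0],cc[i]+[260,180])
cv2.imwrite("pics/w1c.png",cv2.resize(np.clip(im[150:260,250:370]*1.5,0,255).astype(np.uint8),None,fx=5,fy=5,interpolation=cv2.INTER_CUBIC))
E
```

```text
(np.float64(312.0228928061759), np.float64(117.75137418927586))
0 (np.float64(263.25081823174327), np.float64(209.80650443546728))
1 (np.float64(358.68507935330246), np.float64(209.84150782112198))
2 (np.float64(310.89493444941024), np.float64(161.2234889300831))
3 (np.float64(311.0415835974564), np.float64(254.61693408842518))
col310
[(154, [162, 173, 170]), (155, [162, 172, 169]), (156, [163, 173, 171]), (157, [160, 173, 170]), (158, [158, 172, 170]), (159, [133, 145, 143]), (160, [115, 127, 132]), (161, [118, 132, 138]), (162, [119, 132, 139]), (163, [120, 133, 140]), (164, [120, 132, 140]), (165, [119, 132, 139]), (166, [119, 132, 139]), (167, [120, 133, 140]), (232, [108, 120, 127]), (234, [109, 121, 128]), (236, [109, 121, 127]), (238, [108, 120, 126]), (240, [89, 99, 105]), (242, [75, 83, 88]), (244, [64, 72, 75]), (246, [64, 71, 75]), (248, [64, 70, 75]), (250, [64, 71, 76]), (252, [68, 75, 81]), (254, [90, 100, 112]), (256, [91, 101, 112])]
row205 [(256, [151, 168, 169]), (258, [154, 170, 170]), (260, [154, 170, 169]), (262, [140, 155, 156]), (264, [113, 125, 132]), (266, [112, 125, 132]), (268, [114, 125, 132]), (350, [112, 124, 131]), (352, [111, 123, 130]), (354, [111, 122, 130]), (356, [111, 123, 129]), (358, [161, 173, 170]), (360, [155, 171, 168]), (362, [153, 170, 169])]
[ 271  195   77   29 1400] [309.84714286 207.90642857]
```

View pics/w1c.png

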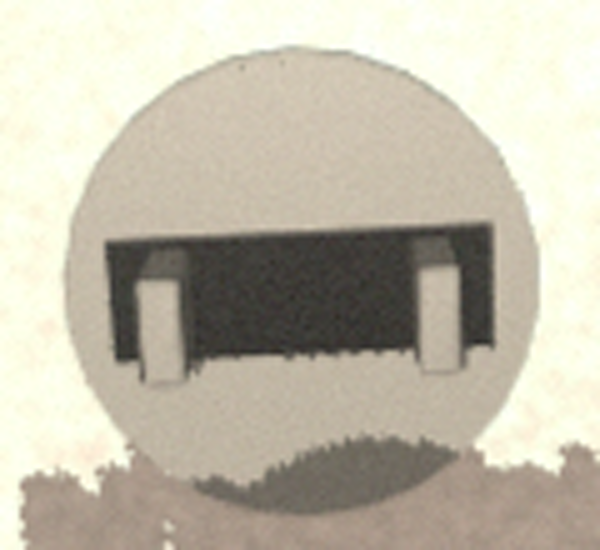

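Crop: tab tops at (282.2,216.2) and (338.0,213.8) in wrist pixels, meaning the tabs are about 2.5° off the jaws.

```bash
python3 - <<'E'
from h import *
a=ray("wrist",282.2,216.2,.05);b=ray("wrist",338,213.8,.05)
print(a,b,(a+b)/2,np.linalg.norm(a-b)); 
print(ray("wrist",310.5,252.9,.022),ray("wrist",310.5,159.2,.022),(ray("wrist",310.5,252.9,.022)+ray("wrist",310.5,159.2,.0195))/2, (ray("wrist",262.6,205,.022)+ray("wrist",357.5,205,.022))/2)
c=(a+b)/2;c[2]=.044
plan(c,(a-b)[:2])
E
```

```text
[ 0.46293887 -0.050642    0.05      ] [ 0.48415557 -0.09567177  0.05      ] [ 0.47354722 -0.07315688  0.05      ] 0.049777790635626436
[ 0.43102649 -0.0910331   0.022     ] [ 0.51600074 -0.05572516  0.022     ] [ 0.47339287 -0.07342013  0.02075   ] [ 0.47603683 -0.0718655   0.022     ]
pos [ 0.474  -0.0769  0.2023] shift [-0.0036 -0.0012  0.1583] turns [array([ 0.0000e+00, -7.0000e-02,  1.7745e+02]), array([ 0.04,  0.  , -2.55])] q7 [ 0.572  0.043 -0.515  1.806  0.022  1.299 -1.124] F [ 1.  -0.9  0.4] w 0.996 t 1.55
```

Call:
{"name": "move_arm", "arguments": {"moves": [[0, 0, -2.55, -0.0035, -0.001, 0.04, 0.085], [0, 0, -2.55, -0.0035, -0.001, 0.085, 0.085], [0, 0, -2.55, -0.0035, -0.001, 0.12, 0.085], [0, 0, -2.55, -0.0035, -0.001, 0.145, 0.085], [0, 0, -2.55, -0.0035, -0.001, 0.165, 0.085], [0, 0, -2.55, -0.0035, -0.001, 0.176, 0.085], [0, 0, -2.55, -0.0035, -0.001, 0.176, 0.085], [0, 0, -2.55, -0.0035, -0.001, 0.176, 0.085]], "grip_force": 25}}

```text
clock: 2.35
position: [0.4744, -0.073, 0.0273]
ee_rot: [0.844, -0.536, 0.0, -0.0]
ft_force: [-0.2, -0.1, 0.1]
grip_width: 0.992
```

```bash
python3 - <<'E'
from h import *
plan([.4735,-.0732,.026],[-.426,.905])
snap("wrist","w2.png")
E
```

```text
pos [ 0.4744 -0.073   0.0273] shift [-0.0002  0.0009  0.0013] turns [array([ 6.0000e-02, -5.0000e-02, -1.7999e+02]), array([-0.03, -0.04,  0.01])] q7 [ 0.53   0.242 -0.515  2.002  0.148  0.932 -1.192] F [-0.2 -0.1  0.1] w 0.992 t 2.35
```

View pics/w2.png

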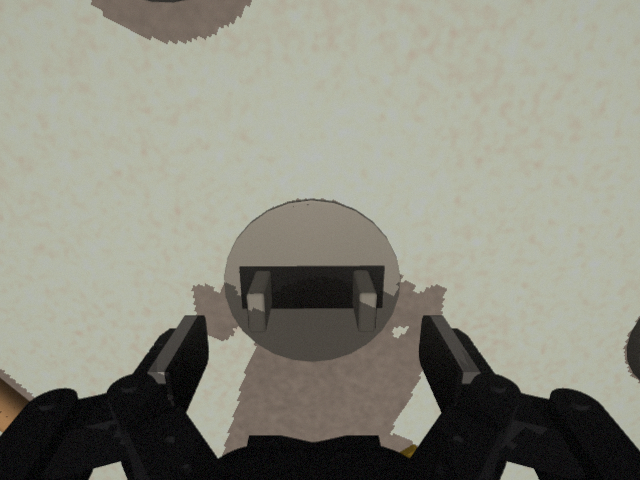

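Jaws straddle the tabs (tab tops at u 257 and 367, fingers at 207 and 420, both centred at about 313). Closing now.

Call:
{"name": "move_arm", "arguments": {"moves": [[0, 0, 0, 0, 0.001, 0, 0.05], [0, 0, 0, 0, 0.001, 0, 0.03], [0, 0, 0, 0, 0.001, 0, 0.015], [0, 0, 0, 0, 0.001, 0, 0.015], [0, 0, 0, 0, 0.001, 0, 0.015], [0, 0, 0, 0, 0.001, 0, 0.015], [0, 0, 0, 0, 0.001, 0, 0.015]], "grip_force": 25}}

```text
clock: 3.1
position: [0.4731, -0.0729, 0.0266]
ee_rot: [0.845, -0.535, 0.0, -0.0]
ft_force: [0.5, -0.1, 0.6]
grip_width: 0.18
```

```bash
python3 - <<'E'
from h import *
plan([.4735,-.0732,.026],[-.426,.905])
im=snap("wrist","w3.png")
cv2.imwrite("pics/w3c.png",im[180:400,150:480,::-1])
E
```

```text
pos [ 0.4731 -0.0729  0.0266] shift [ 0.0004 -0.0002  0.0006] turns [array([   0.  ,   -0.  , -179.95]), array([-0.  , -0.  ,  0.05])] q7 [ 0.53   0.241 -0.515  2.005  0.147  0.931 -1.19 ] F [ 0.5 -0.1  0.6] w 0.18 t 3.1
```

View pics/w3c.png

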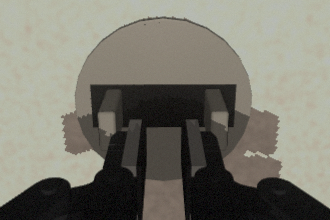

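The fingers shut to 15 mm without pinching the tabs. They are drawn nearer the hand than the tabs, so I'll check the TCP projection.

```bash
python3 - <<'E'
from h import *
o=manip.get_obs(); R=Rotation.from_quat(o["ee_rot"]).as_matrix(); p=o["position"]
print("TCP",proj("wrist",p), "tcp -y11",proj("wrist",p-R[:,1]*.011),"tcp +y11",proj("wrist",p+R[:,1]*.011),"grasp",proj("wrist",p-R[:,2]*.019))
for h in(.022,.05): print(h,proj("wrist",[.4735,-.0732,h]))
P=cams.camera_params("wrist"); print(R.T@(P["xyz"]-p))
im=cv2.imread("pics/w3.png"); im=np.clip(im[230:400,210:430]*1.8,0,255).astype(np.uint8)
cv2.imwrite("pics/w3d.png",cv2.resize(im,None,fx=3,fy=3,interpolation=cv2.INTER_CUBIC))
snap("scene","s2.png"); s=cv2.imread("pics/s2.png"); cv2.imwrite("pics/s2c.png",cv2.resize(s[150:330,260:430],None,fx=3,fy=3))
d=np.hstack([cv2.imread("pics/w3d.png"),np.zeros((510,0,3),np.uint8)]); e=cv2.resize(cv2.imread("pics/s2c.png"),(480,510)); f=np.hstack([d,e]); f=cv2.resize(f,(800,int(510*800/f.shape[1]))); cv2.imwrite("pics/both.png",f)
E
```

```text
TCP (np.float64(314.7598805771795), np.float64(291.259500847284)) tcp -y11 (np.float64(314.7963332026324), np.float64(271.09784878800707)) tcp +y11 (np.float64(314.72476152712414), np.float64(310.6835631493151)) grasp (np.float64(314.9295094091389), np.float64(309.55578497750236))
0.022 (np.float64(315.5985083924976), np.float64(286.93056595715865))
0.05 (np.float64(315.9907168626244), np.float64(313.8992491375948))
[-0.00082966 -0.08252637 -0.17049602]
```

View pics/both.png

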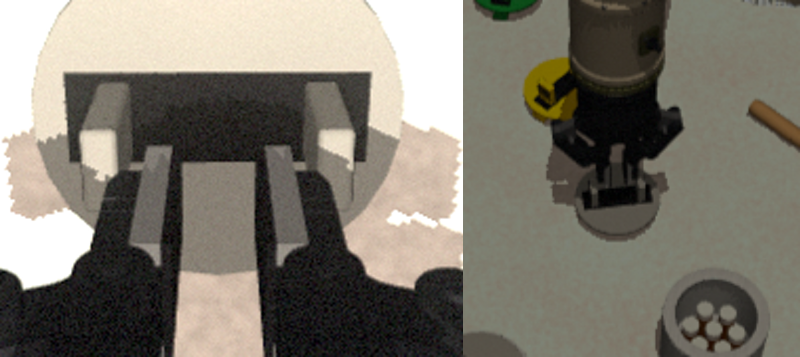

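```bash
python3 - <<'E'
from h import *
o=manip.get_obs(); R=Rotation.from_quat(o["ee_rot"]).as_matrix(); p=o["position"]
for dz in(0,.015,.03):
  for s in(-1,1):
    q=p+R[:,0]*s*.008-R[:,1]*.011+[0,0,dz]; print(dz,s,"scene",np.round(proj("scene",q)),"wrist",np.round(proj("wrist",q)))
im=cv2.imread("pics/s2.png"); im=np.clip(im[215:285,290:370]*2.2,0,255).astype(np.uint8)
cv2.imwrite("pics/s2d.png",cv2.resize(im,None,fx=8,fy=8,interpolation=cv2.INTER_CUBIC))
E
```

```text
0 -1 scene [343. 252.] wrist [299. 271.]
0 1 scene [335. 252.] wrist [331. 271.]
0.015 -1 scene [343. 248.] wrist [297. 284.]
0.015 1 scene [335. 248.] wrist [332. 284.]
0.03 -1 scene [343. 244.] wrist [296. 299.]
0.03 1 scene [335. 244.] wrist [334. 299.]
```

View pics/s2d.png

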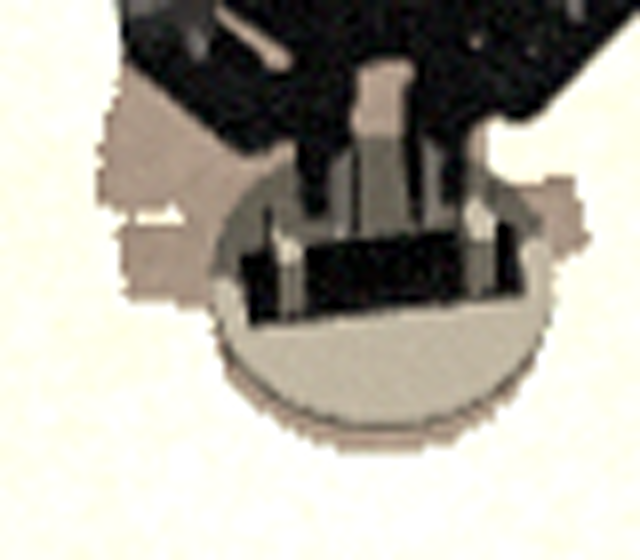

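Both views put the fingertips about 28–30 mm above the reported TCP, so they closed over the tabs. I'll open and go lower in two stages, watching the force.

Call:
{"name": "move_arm", "arguments": {"moves": [[0, 0, 0, 0, 0, 0, 0.085], [0, 0, 0, 0, 0, 0, 0.085], [0, 0, 0, 0, 0, 0, 0.085], [0, 0, 0, 0, 0, 0, 0.085], [0, 0, 0, 0, 0, 0.006, 0.085], [0, 0, 0, 0, 0, 0.012, 0.085], [0, 0, 0, 0, 0, 0.012, 0.085]]}}

```text
clock: 3.9
position: [0.4723, -0.0728, 0.0135]
ee_rot: [0.845, -0.535, -0.001, 0.0]
ft_force: [0.6, -0.5, 0.2]
grip_width: 0.998
```

Call:
{"name": "move_arm", "arguments": {"moves": [[0, 0, 0, 0, 0, 0.004, 0.085], [0, 0, 0, 0, 0, 0.008, 0.085], [0, 0, 0, 0, 0, 0.012, 0.085], [0, 0, 0, 0, 0, 0.012, 0.085]]}}

```text
clock: 4.3
position: [0.4727, -0.0728, 0.002]
ee_rot: [0.845, -0.535, -0.0, 0.0]
ft_force: [-0.1, 0.1, 0.4]
grip_width: 0.996
```

```bash
python3 - <<'E'
from h import *
plan([.4735,-.0732,.026],[-.426,.905])
im=snap("wrist","w4.png")
cv2.imwrite("pics/w4c.png",np.clip(cv2.resize(im[200:400,130:500,::-1],None,fx=2,fy=2)*1.4,0,255).astype(np.uint8))
E
```

```text
pos [ 0.4727 -0.0728  0.002 ] shift [ 0.0007 -0.0006 -0.024 ] turns [array([-5.0000e-02,  7.0000e-02, -1.7994e+02]), array([0.04, 0.03, 0.06])] q7 [ 0.519  0.281 -0.507  2.022  0.175  0.881 -1.213] F [-0.1  0.1  0.4] w 0.996 t 4.3
```

View pics/w4c.png

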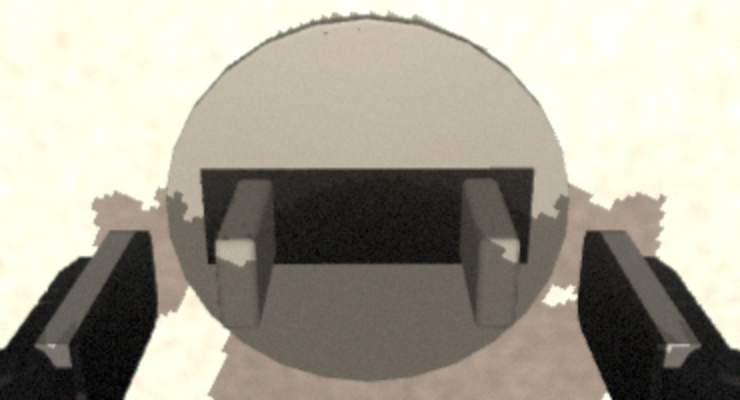

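No contact; the tips are now below the tab tops. I'll go 4 mm lower and close.

Call:
{"name": "move_arm", "arguments": {"moves": [[0, 0, 0, 0, 0, 0.004, 0.085], [0, 0, 0, 0, 0, 0.004, 0.05], [0, 0, 0, 0, 0, 0.004, 0.02], [0, 0, 0, 0, 0, 0.004, 0.015], [0, 0, 0, 0, 0, 0.004, 0.015], [0, 0, 0, 0, 0, 0.004, 0.015], [0, 0, 0, 0, 0, 0.004, 0.015], [0, 0, 0, 0, 0, 0.004, 0.015]], "grip_force": 25}}

```text
clock: 5.15
position: [0.4737, -0.0728, -0.0004]
ee_rot: [0.845, -0.535, 0.001, -0.0]
ft_force: [-2.3, 1.5, 12.4]
grip_width: 0.283
```

Pinched (24 mm). Lift.

Call:
{"name": "move_arm", "arguments": {"moves": [[0, 0, 0, 0, 0, -0.003, 0.015], [0, 0, 0, 0, 0, -0.01, 0.015], [0, 0, 0, 0, 0, -0.025, 0.015], [0, 0, 0, 0, 0, -0.05, 0.015], [0, 0, 0, 0, 0, -0.08, 0.015], [0, 0, 0, 0, 0, -0.11, 0.015], [0, 0, 0, 0, 0, -0.13, 0.015], [0, 0, 0, 0, 0, -0.13, 0.015], [0, 0, 0, 0, 0, -0.13, 0.015]]}}

```text
clock: 6.05
position: [0.4729, -0.073, 0.1285]
ee_rot: [0.845, -0.535, 0.0, 0.0]
ft_force: [0.2, -0.4, -1.0]
grip_width: 0.276
```

```bash
python3 - <<'E'
from h import *
plan([.608,.064,.13],[-.426,.905])
im=snap("wrist","w5.png");s=snap("scene","s5.png")
A=np.clip(cv2.resize(im[:,:,::-1],(560,420))*1.4,0,255); B=np.clip(cv2.resize(s[190:330,300:380,::-1],(240,420),interpolation=cv2.INTER_CUBIC)*1.8,0,255)
cv2.imwrite("pics/b5.png",np.hstack([A,B]).astype(np.uint8))
E
```

```text
pos [ 0.4729 -0.073   0.1285] shift [-0.0663 -0.1806 -0.0015] turns [array([ 4.0000e-02, -0.0000e+00, -1.7995e+02]), array([-0.  , -0.02,  0.05])] q7 [ 0.565  0.104 -0.53   1.908  0.058  1.144 -1.117] F [ 0.2 -0.4 -1. ] w 0.276 t 6.05
```

View pics/b5.png

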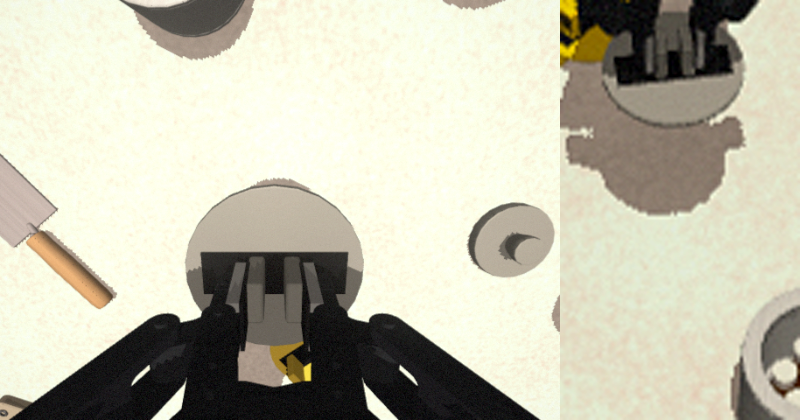

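Cap is held level with tabs pinched; flange at about u 213–415 in the wrist view. Moving part way, then measuring the mouth and cap-in-hand numerically.

Call:
{"name": "move_arm", "arguments": {"moves": [[0, 0, 0, -0.015, -0.02, 0, 0.015], [0, 0, 0, -0.033, -0.05, 0, 0.015], [0, 0, 0, -0.05, -0.07, 0, 0.015], [0, 0, 0, -0.066, -0.08, 0, 0.015], [0, 0, 0, -0.066, -0.08, 0, 0.015], [0, 0, 0, -0.066, -0.08, 0, 0.015]]}}

```text
clock: 6.75
position: [0.5166, 0.0208, 0.1276]
ee_rot: [0.845, -0.535, -0.001, 0.001]
ft_force: [0.4, -0.8, -1.0]
grip_width: 0.278
```

```bash
python3 - <<'E'
from h import *
plan([.608,.064,.13],[-.426,.905])
P=cams.camera_params("wrist"); im=snap("wrist","w6.png")[:,:,::-1]
print("mouth pred",proj("wrist",[.608,.064,.085]))
o=manip.get_obs();R=Rotation.from_quat(o["ee_rot"]).as_matrix()
g=cv2.GaussianBlur(im,(3,3),0).astype(int).sum(2)
# dark/bright map along rays from predicted mouth centre, in the rim plane
c=np.array([.608,.064,.085])
for a in range(0,360,30):
    d=np.array([np.cos(np.deg2rad(a)),np.sin(np.deg2rad(a)),0]); row=[]
    for r in range(28,60,2):
        u,v=proj("wrist",c+d*r/1000); u,v=int(round(u)),int(round(v)); row.append(g[v,u] if 0<=u<640 and 0<=v<480 else -1)
    print(a,row)
c=o["position"]+R@np.array([0,0,-.0224]); print("cap",c,proj("wrist",c))
for a in range(180,361,20):  # tool angles, image-up half is -y
    d=R@np.array([np.cos(np.deg2rad(a)),np.sin(np.deg2rad(a)),0]); row=[]
    for r in range(36,60,2):
        u,v=proj("wrist",c+d*r/1000); row.append(g[int(round(v)),int(round(u))])
    print(a,row)
E
```

```text
pos [0.5166 0.0208 0.1276] shift [-0.     -0.1011 -0.0026] turns [array([-7.000e-02,  1.500e-01, -1.799e+02]), array([0.1 , 0.04, 0.1 ])] q7 [ 0.415  0.206 -0.602  1.813  0.126  1.163 -1.356] F [ 0.4 -0.8 -1. ] w 0.278 t 6.75
mouth pred (np.float64(313.15134393451035), np.float64(80.82313950552572))
0 [np.int64(265), np.int64(170), np.int64(171), np.int64(168), np.int64(165), np.int64(164), np.int64(176), -1, -1, -1, -1, -1, -1, -1, -1, -1]
30 [np.int64(281), np.int64(168), np.int64(166), np.int64(165), np.int64(168), -1, -1, -1, -1, -1, -1, -1, -1, -1, -1, -1]
60 [np.int64(313), np.int64(176), np.int64(176), np.int64(168), np.int64(170), np.int64(171), np.int64(173), np.int64(452), np.int64(555), -1, -1, -1, -1, -1, -1, -1]
90 [np.int64(330), np.int64(245), np.int64(185), np.int64(185), np.int64(186), np.int64(187), np.int64(296), np.int64(543), np.int64(559), np.int64(546), np.int64(542), np.int64(542), np.int64(538), np.int64(546), np.int64(541), np.int64(544)]
120 [np.int64(302), np.int64(305), np.int64(205), np.int64(196), np.int64(199), np.int64(250), np.int64(553), np.int64(56
[... 3089 characters left out ...]
nt64(402), np.int64(402), np.int64(399), np.int64(312), np.int64(550), np.int64(562), np.int64(561), np.int64(554), np.int64(557), np.int64(559)]
320 [np.int64(392), np.int64(396), np.int64(393), np.int64(396), np.int64(399), np.int64(549), np.int64(559), np.int64(562), np.int64(559), np.int64(560), np.int64(562), np.int64(555)]
340 [np.int64(198), np.int64(331), np.int64(389), np.int64(391), np.int64(390), np.int64(563), np.int64(553), np.int64(557), np.int64(556), np.int64(555), np.int64(557), np.int64(560)]
360 [np.int64(119), np.int64(234), np.int64(233), np.int64(231), np.int64(272), np.int64(558), np.int64(551), np.int64(553), np.int64(560), np.int64(550), np.int64(557), np.int64(551)]
```

Mouth refined to (0.611, 0.066). The cap sits within 1 mm of the TCP axis. Moving over it.

Call:
{"name": "move_arm", "arguments": {"moves": [[0, 0, 0, 0, -0.02, 0, 0.015], [0, 0, 0, 0, -0.05, 0, 0.015], [0, 0, 0, 0, -0.08, 0, 0.015], [0, 0, 0, 0, -0.098, 0, 0.015], [0, 0, 0, 0, -0.104, 0, 0.015], [0, 0, 0, 0, -0.104, 0, 0.015], [0, 0, 0, 0, -0.104, 0, 0.015]]}}

```text
clock: 7.5
position: [0.6106, 0.0642, 0.1284]
ee_rot: [0.844, -0.536, -0.0, 0.001]
ft_force: [-0.7, -0.6, -0.4]
grip_width: 0.273
```

```bash
python3 - <<'E'
from h import *
for i in range(4): plan([.611,.0663,.068],[-.426,.905]); cams.camera("top")
E
```

```text
pos [0.6106 0.0642 0.1284] shift [-0.0018 -0.0013  0.0604] turns [array([ 3.0e-02,  9.0e-02, -1.8e+02]), array([ 0.06, -0.02,  0.  ])] q7 [ 0.279  0.421 -0.588  1.561  0.243  1.235 -1.48 ] F [-0.7 -0.6 -0.4] w 0.273 t 7.5
pos [0.6107 0.0642 0.1286] shift [-0.0018 -0.0012  0.0606] turns [array([ 5.0e-02,  6.0e-02, -1.8e+02]), array([ 0.04, -0.03,  0.  ])] q7 [ 0.279  0.421 -0.588  1.561  0.243  1.235 -1.481] F [-0.2  0.1 -0.8] w 0.275 t 7.55
pos [0.6107 0.0643 0.1287] shift [-0.0017 -0.0011  0.0607] turns [array([ 7.0e-02,  3.0e-02, -1.8e+02]), array([ 0.02, -0.04,  0.  ])] q7 [ 0.279  0.421 -0.589  1.561  0.243  1.235 -1.481] F [ 0.  -0.9 -1.2] w 0.275 t 7.6
pos [0.6108 0.0644 0.1288] shift [-0.0017 -0.001   0.0608] turns [array([ 7.0000e-02,  2.0000e-02, -1.7999e+02]), array([ 0.01, -0.04,  0.01])] q7 [ 0.279  0.421 -0.589  1.56   0.243  1.235 -1.481] F [ 0.2 -0.7 -2. ] w 0.276 t 7.65
```

Call:
{"name": "move_arm", "arguments": {"moves": [[0, 0, 0, -0.0012, -0.0006, 0.01, 0.015], [0, 0, 0, -0.0012, -0.0006, 0.02, 0.015], [0, 0, 0, -0.0012, -0.0006, 0.03, 0.015], [0, 0, 0, -0.0012, -0.0006, 0.04, 0.015], [0, 0, 0, -0.0012, -0.0006, 0.048, 0.015], [0, 0, 0, -0.0012, -0.0006, 0.054, 0.015], [0, 0, 0, -0.0012, -0.0006, 0.057, 0.015], [0, 0, 0, -0.0012, -0.0006, 0.057, 0.015]]}}

```text
clock: 8.5
position: [0.6112, 0.0666, 0.0712]
ee_rot: [0.845, -0.535, -0.0, 0.0]
ft_force: [0.3, 0.2, -1.1]
grip_width: 0.275
```

Inside the mouth with no contact. Creep on.

Call:
{"name": "move_arm", "arguments": {"moves": [[0, 0, 0, 0, 0, 0.001, 0.015], [0, 0, 0, 0, 0, 0.002, 0.015], [0, 0, 0, 0, 0, 0.003, 0.015], [0, 0, 0, 0, 0, 0.003, 0.015]]}}

```text
clock: 8.9
position: [0.6114, 0.0666, 0.0686]
ee_rot: [0.845, -0.535, 0.0, 0.0]
ft_force: [-0.3, -0.7, -0.4]
grip_width: 0.274
```

Call:
{"name": "move_arm", "arguments": {"moves": [[0, 0, 0, 0, 0, 0.001, 0.015], [0, 0, 0, 0, 0, 0.002, 0.015], [0, 0, 0, 0, 0, 0.002, 0.015]]}}

```text
clock: 9.2
position: [0.6116, 0.0667, 0.0678]
ee_rot: [0.845, -0.535, 0.0, -0.0]
ft_force: [-5.4, -1.1, 8.5]
grip_width: 0.276
```

Contact at the expected height. One mm more to bed the flange, then check it with an image measurement.

Call:
{"name": "move_arm", "arguments": {"moves": [[0, 0, 0, 0, 0, 0.001, 0.015], [0, 0, 0, 0, 0, 0.001, 0.015]]}}

```text
clock: 9.4
position: [0.6117, 0.0667, 0.0677]
ee_rot: [0.845, -0.535, 0.001, -0.0]
ft_force: [-7.7, -2.5, 16.3]
grip_width: 0.279
```

```bash
python3 - <<'E'
from h import *
plan([.611,.0663,.068],[-.426,.905])
im=snap("wrist","w7.png"); s=snap("scene","s7.png"); print(proj("scene",[.611,.0663,.085]))
u,v=map(int,proj("scene",[.611,.0663,.085]))
A=np.clip(cv2.resize(im[150:420,130:500,::-1],(480,350))*1.4,0,255); B=np.clip(cv2.resize(s[v-32:v+38,u-32:u+32,::-1],(320,350),interpolation=cv2.INTER_CUBIC)*1.8,0,255)
cv2.imwrite("pics/b7.png",np.hstack([A,B]).astype(np.uint8))
E
```

```text
pos [0.6117 0.0667 0.0677] shift [ 0.0001  0.0008 -0.0003] turns [array([ 1.0000e-01, -6.0000e-02, -1.7995e+02]), array([-0.04, -0.06,  0.05])] q7 [ 0.263  0.48  -0.573  1.618  0.282  1.126 -1.511] F [-7.7 -2.5 16.3] w 0.279 t 9.4
(np.float64(388.0530511494595), np.float64(308.0580928778059))
```

Firmly seated (16 N, no further travel). Release by opening gradually.

Call:
{"name": "move_arm", "arguments": {"moves": [[0, 0, 0, 0, 0, 0, 0.03], [0, 0, 0, 0, 0, 0, 0.04], [0, 0, 0, 0, 0, 0, 0.05], [0, 0, 0, 0, 0, 0, 0.06], [0, 0, 0, 0, 0, 0, 0.07], [0, 0, 0, 0, 0, 0, 0.085], [0, 0, 0, 0, 0, 0, 0.085], [0, 0, 0, 0, 0, 0, 0.085], [0, 0, 0, 0, 0, 0, 0.085]]}}

```text
clock: 10.4
position: [0.6114, 0.0666, 0.0656]
ee_rot: [0.845, -0.535, 0.0, 0.0]
ft_force: [0.2, 0.2, -0.4]
grip_width: 0.996
```

Call:
{"name": "move_arm", "arguments": {"moves": [[0, 0, 0, 0, 0, -0.005, 0.085], [0, 0, 0, 0, 0, -0.02, 0.085], [0, 0, 0, 0, 0, -0.045, 0.085], [0, 0, 0, 0, 0, -0.08, 0.085], [0, 0, 0, 0, 0, -0.12, 0.085], [0, 0, 0, 0, 0, -0.12, 0.085], [0, 0, 0, 0, 0, -0.12, 0.085]]}}

```text
clock: 11.1
position: [0.6121, 0.0669, 0.1877]
ee_rot: [0.845, -0.535, 0.001, -0.001]
ft_force: [0.3, 0.5, -1.0]
grip_width: 1.0
```

```bash
python3 - <<'E'
from h import *
plan([.611,.0663,.068],[-.426,.905])
im=snap("wrist","w8.png"); s=snap("scene","s8.png")
u,v=388,308
A=np.clip(cv2.resize(im[120:370,150:480,::-1],(460,350),interpolation=cv2.INTER_CUBIC)*1.4,0,255); B=np.clip(cv2.resize(s[v-32:v+38,u-34:u+34,::-1],(340,350),interpolation=cv2.INTER_CUBIC)*1.8,0,255)
cv2.imwrite("pics/b8.png",np.hstack([A,B]).astype(np.uint8))
print(proj("wrist",[.611,.0663,.09]),[np.round(proj("wrist",np.array([.611,.0663,.118])+s*.025*np.array([-.426,.905,0]))) for s in(1,-1)])
E
```

```text
pos [0.6121 0.0669 0.1877] shift [-1.000e-04  1.600e-03  1.197e-01] turns [array([ 1.2000e-01, -2.6000e-01, -1.7994e+02]), array([-0.17, -0.08,  0.06])] q7 [ 0.282  0.379 -0.6    1.486  0.217  1.34  -1.464] F [ 0.3  0.5 -1. ] w 1.0 t 11.1
(np.float64(314.50252533152485), np.float64(235.2086655797731)) [array([278., 247.]), array([352., 248.])]
```

View pics/b8.png

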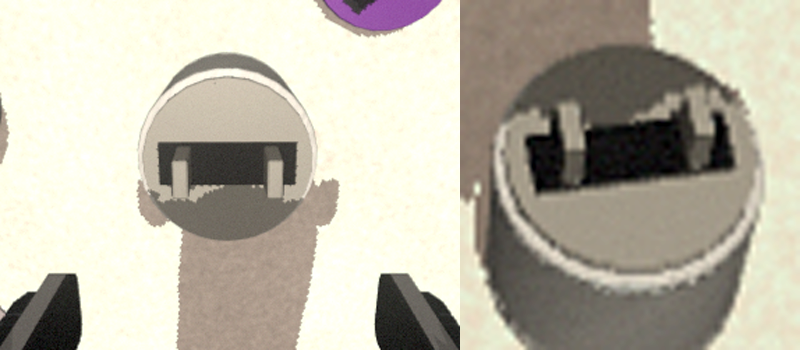

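The cap sits flat and concentric on the rim. The tab tops are 68 px apart, about 46 mm, so each tab rests about 2 mm in from free and the tongues are out under the rim.

```bash
python3 -c "
from h import *
manip.hand_in(); print(manip.get_obs()['clock'])"
```

```text
the job is handed in; nothing more can be done
the job is handed in; nothing more can be done
```

The grey sprung cap is in the wide-mouthed canister with its tabs released, and I handed the job in at about 11 s of the 40 s allowed.

**What I did:** I pinched the tabs, lifted the cap and lowered it into the mouth until the flange met the rim at the expected height (about 16 N). Then I opened the gripper and drew the arm clear.

**First grasp missed:** the first close passed over the tabs, because the fingertips appeared about 28 mm higher than the reported TCP in both the wrist and scene views. It touched nothing. I opened, went lower and gripped the tabs properly.

**Last checks:**
- **Fit:** the flange looks flat and concentric on the rim.
- **Tabs:** the tab tops are about 46 mm apart, so each rests about 2 mm in from free. That is within the 1 to 5 mm expected once they have sprung out under the rim.
- **Mouth position:** the wrist view put the mouth about 4 mm from my first top-view estimate, and I used the wrist figure.
- **Not checked:** I did not look underneath at the tongues or pull on the cap to test its hold.

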